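Unclamp a glass bar and hold it over the light box

TASK

Press the red lever of the glass clamp right down until its catch keeps it down by itself, so that the clamp foot swings off the green glass bar, and take your hand off the lever. Then lift the bar out and carry it, level all the way, to the glowing light box, and finish still holding it in the gripper: steady and level, its middle over the middle of the light box, about 10 cm above the glowing face, for checking flaws. Do not let go of it, do not touch the light box with it, and leave the hammer, the amber glass bar and the oil bottle undisturbed.

Things in the scene. Friction and masses are not known exactly. Their poses are not given: they have to be found in the camera images.
- clamp: Blue bench clamp, fixed; place and yaw vary. Origin on the bench under the bar's middle; x along the bar towards the lever, z up. Base 345 x 90 x 10 mm (x -110 to 235). Two rubber-topped bearers, 30 long, 70 wide, at x = -75 and 75, tops 45 mm above the bench; finger room between them. Foot at the lever's short end presses the last 15 mm of the bar's +x end.
- lever (a joint): Lever angle (rad): about 0 as found, foot on the bar; grows as the paddle is pressed down. Sprung back (2 to 3 N at the paddle); from about 0.45 the catch roller raises this to about 8 N, it passes over at about 0.65, and at the stop, 0.75, the catch keeps the lever down by itself (rests at 0.71 to 0.75), the foot swung clear of the bar's end. Let go before 0.65, it springs up.
- lever_press (a point): Point to press: middle of the top of the red paddle (50 mm along the arm, 34 wide), 95 mm along and 7 mm above the arm's line from lever_hinge. The line rises at 0.55 rad as found, away from the bar, and at 0.55 minus the lever angle later; the point goes from about 101 to 33 mm above the bench. Axes turn with the lever (at 0: those of clamp).
- lever_hinge (a point): The lever's hinge axis (along the clamp's y), in the middle of the arm's width, at the clamp's x = 120 mm, 45 mm above the bench; fixed to the clamp. The dark catch post stands by the arm: clamp x 135 to 147, y 14 to 28, 54 mm high.
- bar: Green, slightly see-through glass bar 180 x 56 x 20 mm thick, about 0.35 to 0.7 kg, lying on the clamp's bearers, nearly along the clamp's x. Origin: centre of its underside (45 mm above the bench at the start, top at 65 mm); x along its length, y across its 56 mm width, z up. Grip it at its middle across the 56 mm.
- lightbox: White flat light box with a glowing face, 220 (x) x 160 (y) x 30 mm high, fixed on the bench, place and yaw vary. Origin: centre of its underside; z up.
- lightbox_face (a point): Middle of the light box's glowing face, 30 mm above the bench.
- hammer: Bystander: hammer with a pale wooden handle, 255 mm long, 85 mm wide steel head, 34 mm high, lying at the left of the bench; origin under the middle of its length, x along the handle to the head. Leave alone.
- amber_bar: Bystander: amber glass bar 150 x 50 x 20 mm lying beyond the clamp; origin centre of underside, x along its length. Not the one wanted; leave alone.
- oil: Bystander: amber bottle of oil, 56 mm across, 130 mm high; origin centre of underside. Leave alone.

How it is judged (in metres and radians):
On the way, in this order (a step that is already met when the one before it is completed fails the run):
1. the lever stays down in its catch with nothing touching it (value of joint lever above 0.66 rad and contact force between clamp and the arm below 0.2 N and contact force between clamp and the fingers below 0.2 N), for 0.3 s.
2. the bar is held by the fingers, lifted at least 30 mm clear of the bearers (z of bar in the frame of clamp above 0.075 m and contact force between bar and the fingers above 1 N), for 0.2 s.
At the end, for the whole second after the job is handed in: The lever is still caught down (joint above 0.66). The green bar is held by the fingers alone, its underside's centre within 50 mm of the middle of the glowing face seen from above and 50 to 160 mm above it, level within 0.12 rad, slower than 20 mm/s and 0.15 rad/s (value of joint lever above 0.66 rad and horizontal distance between bar and lightbox_face below 0.05 m and z of bar in the frame of lightbox_face between 0.05 and 0.16 m and angle between bar's own z axis and vertical below 0.12 rad and linear speed of bar below 0.02 m/s and angular speed of bar below 0.15 rad/s and contact force between bar and the fingers above 1 N and contact force between bar and lightbox below 0.1 N and contact force between bar and clamp below 0.1 N); the arm keeps its last pose, push and grip.
It fails at once if the bar is tipped by more than 0.35 rad (angle between bar's own z axis and vertical above 0.35 rad).
It fails at once if the bar touches the light box (contact force between bar and lightbox above 0.5 N).
It fails at once if the hammer, the amber bar or the oil bottle is moved by more than 30 mm (distance of any of hammer, amber_bar, oil from where it was at the start of the episode above 0.03 m).
It also fails if it takes over 51 s, if anything falls off the work surface, if the arm or the gripper's body presses on something with over 40 N, if the wrist force passes 120 N, or if a joint passes its speed limit or range.

ROBOT

A 6-joint arm with a two-finger parallel gripper is mounted at the origin on the work surface. World frame = base frame: x ahead of the robot, y to its left, z up, the work surface at z = 0. Lengths are in mm, angles in rad, forces in N, time in s.
With the tool pointing down it reaches from about 325 to 1000 mm from the base axis. Payload 5.1 kg.
Tool frame: the origin (TCP) lies at the centre of the arm's flange, where the gripper is bolted on; the fingertips stand manip.tcp_to_tips ahead of it and the grasp point (between the pads) lies 155 mm ahead of it (manip.tcp_to_tips is the distance from the TCP to the fingertips, in mm); z points along the fingers, y is the line along which they close (so a half turn about z gives the same grasp; the last joint's range is limited). The gripper opens to 85 mm and grips with 20 to 120 N. Pads are 22 mm wide; open, the fingers measure 114 mm over their backs; the gripper's body (76 mm by 85 mm) begins 54 mm behind the grasp point. The pads swing forward as they close: fully open they stand 13 mm farther back than shut.
Start: joints at [-1.298, 0.124, 1.65, -0, 1.367, -0.083], TCP at [226.389, -609.29, 404.722] pointing down, gripper open.
Joint ranges: [-2.61, 2.61], [-1.02, 2.33], [0.03, 2.71], [-1.35, 4.49], [0.32, 2.68], [-2.91, 2.91]. Speed limits (rad/s): [2.57, 2.57, 3.14, 3.14, 3.14, 3.14].

INTERFACE

Orientations are given as a unit quaternion [w, x, y, z].
In Python, from station import manip gives the robot as it stands.
- The arm moves only by the tool step_arm, never from a script. Its argument "motion" is a list of rows, each a list of 7 numbers: the shift along the tool's x, y, z in units of 25 mm (1.0 is 25 mm), then the turn, a rotation vector about the tool's x, y, z in units of 6 degrees (1.0 is 6 degrees), then the gripper command: -1 is shut, 1 is fully open, values between are in proportion. A call has 1 to 10 rows; each row is the pose to reach, as a shift and turn from the pose commanded when the call began, along the tool's axes at that moment; what a row does not reach only later rows make up. A row lasts 1/12 s, in which the tool goes at most 41.7 mm and 7.16 degrees, less where a joint would pass 70% of its speed; a pose out of reach is approached as far as the arm can. A call with a gripper value outside its range is refused whole. The fingers move at their own pace and stop on an object; "grip_force" is the grip in N (left out, the last holds). Time passes only in rows, so rows that repeat a pose let the fingers close. It gives the time, the measured TCP pose, the force, the opening and the grip force at its end, in the units of the state.
- manip.read_state(): the state, without advancing time (a new reading comes with each control period).
- manip.snapshot(name): name is "side" or "top" or "wrist"; returns the picture (400x640x3 uint8, blue, green, red); there is no depth.
- manip.calibration(name): a dict with "fx", "fy", "cx", "cy" (pixels), "position" and "orientation" of the camera in the world. Camera axes: x right, y up, looking along -z (the intrinsics and any distortion apply to the point x, -y, -z); pixel columns grow to the right and rows downward; lengths in mm; the calibration is good to about 2 mm. A picture is of the moment at which its call begins: read the wrist's pose just before it. calibration takes no time and is no camera call; for the wrist camera it gives the pose at the moment of the call.
- manip.finish_job(): hands the job in; it is judged then, once.
Trained networks look in the newest picture that a camera, given by its name, has taken for a name from the list of things; names that differ only in an ending like _2 or _b are one class to them, and where a whole thing is asked for, a point or a joint stands for the part that bears it (a point fixed in the world has none). Each returns a list of dicts, best first, with "conf" (0 to 1); they miss things now and then, are a little off and sometimes report something else, mostly with a low value. They report only what shows in the picture. A call takes as long as a camera call.
- manip.search_frame(camera, label): "box" ([centre column, centre row, width, height] in pixels, round what is visible of it).
- manip.masks_of(camera, label): "mask" (400x640 bool, what is visible of it) and "box" ([centre column, centre row, width, height] in pixels, round what is visible of it).
- manip.place_of(camera, label): "location" ([column, row] in pixels: a listed point, or the origin of a listed thing).
The state is a dict: "t": time; "joints": joint angles; "dq": joint speeds; "tau": joint torques, N m; "position": TCP position; "eef_rot": TCP orientation; "force": force on the tool from outside, world axes, zero at the start; "moment": the same for the moment, N m; "grip_width": finger opening in mm; "gripper_force": force on a finger pad.
Only numpy, scipy, OpenCV 4.12 (cv2) and the standard library are available. Lean on these libraries where they do the work, as an engineer would, in place of code of your own. Each camera call takes 0.05 s, during which the arm holds its last target. There are 200 camera calls.

## Working session

There is one attempt and no reset: what is moved stays moved. The work goes in short steps, Python scripts to look and compute and a tool call to move; the robot and the scene stay as the last step left them, time stands still between calls to the robot, and variables do not carry over. Pictures are saved under pics/ and viewed, at most 10 in all, crops included, and the job is handed in when it is done.

Besides the shell and the picture viewer there is one more tool, called after ">>>" as name([rows], argument=value, ...), one row to a line, values as JSON. step_arm: Moves the arm, as the interface text tells. Its arguments: {"type":"object","properties":{"motion":{"type":"array"},"grip_force":{"type":"number"}},"required":["motion"]}

```bash
mkdir -p pics; ls
cat > h.py <<'E'
import numpy as np, cv2
from scipy.spatial.transform import Rotation as R
from station import manip
def rot(q): return R.from_quat([q[1],q[2],q[3],q[0]])
def ray(c,px):
    k=manip.calibration(c) if isinstance(c,str) else c
    d=np.array([(px[0]-k['cx'])/k['fx'],-(px[1]-k['cy'])/k['fy'],-1.])
    return np.array(k['position']),rot(k['orientation']).apply(d)
def at(c,px,z):
    o,d=ray(c,px); return o+d*(z-o[2])/d[2]
def proj(c,P):
    k=manip.calibration(c) if isinstance(c,str) else c
    p=rot(k['orientation']).inv().apply(np.array(P,float)-np.array(k['position']))
    return np.array([k['cx']+k['fx']*p[0]/-p[2],k['cy']-k['fy']*p[1]/-p[2]])
E
python3 - <<'E'
from h import *
s=manip.read_state(); print(s['t'],s['position'],s['eef_rot'],manip.tcp_to_tips,s['grip_width'],s['force'])
for c in ['top','side']:
    im=manip.snapshot(c); cv2.imwrite(f'pics/{c}0.png',im)
    k=manip.calibration(c); print(c,k)
    for l,z in [('clamp',0),('lever_press',101),('lever_hinge',45),('bar',45),('lightbox',0),('lightbox_face',30),('hammer',0),('amber_bar',0),('oil',0)]:
        r=manip.place_of(c,l)
        print(l,[(np.round(x['location']),round(x['conf'],2),np.round(at(c,x['location'],z))) for x in r[:2]])
E
```

```text
pics
0.0 [ 226.30636581 -609.0558432   403.46776524] [-1.00630024e-03  9.84218110e-01  1.76956743e-01 -9.73707739e-05] 173.4 85.5475360163413 [-0.03836587  0.08193208 -0.21516189]
top {'fx': 412.7914659799766, 'fy': 412.7914659799766, 'cx': 326.039905890879, 'cy': 196.81667976561346, 'position': array([ 431.99069361,   67.8974789 , 1331.42558753]), 'orientation': array([-0.7012489 , -0.02946041,  0.03731538,  0.71132948])}
clamp [(array([328., 187.]), 0.68, array([590.,  45.,   0.])), (array([292., 195.]), 0.56, array([567., 162.,   0.]))]
lever_press [(array([263., 195.]), 0.69, array([556., 243., 101.]))]
lever_hinge [(array([290., 194.]), 0.77, array([565., 165.,  45.])), (array([352., 136.]), 0.67, array([748., -31.,  45.]))]
bar [(array([331., 186.]), 0.74, array([589.,  36.,  45.]))]
lightbox [(array([449., 219.]), 0.87, array([ 479., -344.,    0.]))]
lightbox_face [(array([452., 219.]), 0.89, array([ 479., -344.,   30.])), (array([448., 215.]), 0.67, array([ 492., -332.,   30.]))]
hammer [(array([208., 250.]), 0.79, array([393., 433.,   0.]))]
amber_bar [(array([352., 138.]), 
[... 241 characters left out ...]
5623, -0.02176454,  0.49719524,  0.86708007])}
clamp [(array([351., 151.]), 0.3, array([ 472., -410.,    0.]))]
lever_press [(array([313., 233.]), 0.84, array([560., 238., 101.]))]
lever_hinge [(array([311., 237.]), 0.88, array([571., 174.,  45.])), (array([396., 348.]), 0.61, array([412., 470.,  45.]))]
bar [(array([307., 207.]), 0.72, array([590.,  48.,  45.]))]
lightbox [(array([348., 158.]), 0.7, array([ 486., -353.,    0.]))]
lightbox_face [(array([348., 148.]), 0.59, array([ 484., -368.,   30.]))]
hammer [(array([394., 350.]), 0.87, array([408., 438.,   0.]))]
amber_bar [(array([254., 203.]), 0.73, array([750., -45.,   0.]))]
oil [(array([251., 324.]), 0.92, array([668., 392.,   0.]))]
```

View pics/top0.png

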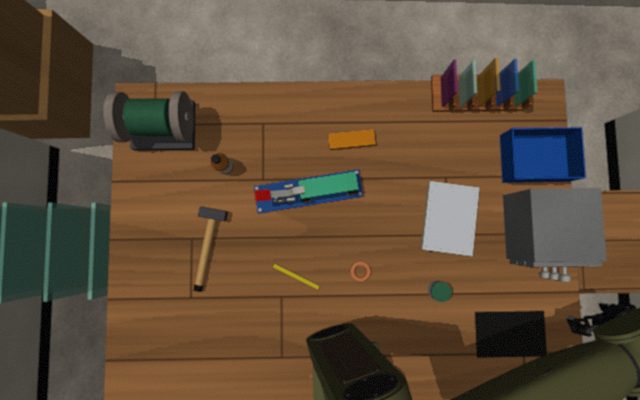

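View pics/side0.png

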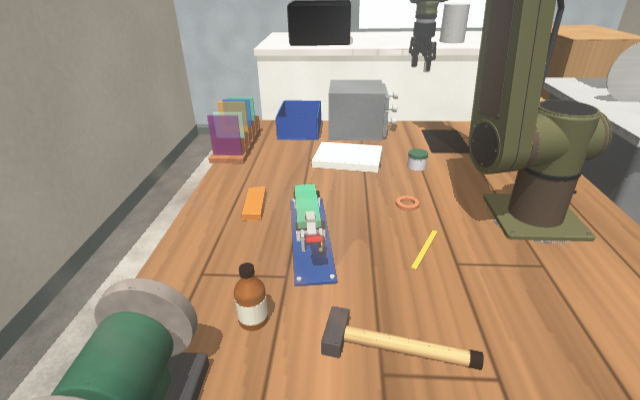

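The top view shows the clamp running from the red paddle at (263,195) to the far end of the green bar at about (360,184). The light box is at (451,219), the oil bottle at (222,162), and the hammer and amber bar are both clear of the work. The side view agrees: bar at (307,207), paddle at (313,238). Next I'll refine the poses with masks and plan the approach.

```bash
cat >> h.py <<'E'
def plan(P,psi=None):
    "tool shift (units) and turn (units) from measured pose to TCP position P, tool down, tool-x azimuth psi (deg)"
    s=manip.read_state(); r=rot(s['eef_rot'])
    sh=r.inv().apply(np.array(P)-s['position'])/25
    t=np.zeros(3)
    if psi is not None:
        a=np.radians(psi); T=np.array([[np.cos(a),np.sin(a),0],[np.sin(a),-np.cos(a),0],[0,0,-1]])
        t=np.degrees((r.inv()*R.from_matrix(T)).as_rotvec())/6
    return np.round(sh,2),np.round(t,2)
def rectof(c,l,z):
    m=manip.masks_of(c,l)
    if not m: return None
    ys,xs=np.nonzero(m[0]['mask']); k=manip.calibration(c)
    P=np.array([at(k,p,z)[:2] for p in zip(xs,ys)],np.float32)
    return round(m[0]['conf'],2),cv2.minAreaRect(P)
E
python3 - <<'E'
from h import *
manip.snapshot('top')
for l,z in [('clamp',10),('bar',65),('lightbox',30)]: print(l,rectof('top',l,z))
print(plan([562,215,330],99))
E
```

```text
clamp (0.87, ((577.1746826171875, 108.53140258789062), (93.12030029296875, 344.9322204589844), 8.542631149291992))
bar (0.59, ((591.1431274414062, 45.91328048706055), (60.183509826660156, 178.4357452392578), 9.126633644104004))
lightbox (0.57, ((482.325439453125, -340.1455383300781), (167.57919311523438, 222.7234649658203), 81.5295639038086))
(array([ 24.07, -26.23,   2.99]), array([ -0. ,  -0. , -13.1]))
```

>>> step_arm([
  [24,-26,2,0,0,-13,-1],
  [24,-26,2,0,0,-13,-1],
  [24,-26,2,0,0,-13,-1],
  [24,-26,2,0,0,-13,-1],
  [24,-26,2,0,0,-13,-1],
  [24,-26,2,0,0,-13,-1],
  [24,-26,2,0,0,-13,-1],
  [24,-26,2,0,0,-13,-1],
  [24,-26,2,0,0,-13,-1],
  [24,-26,2,0,0,-13,-1],
], grip_force=40)

```text
t: 2.03
position: [384.5, -222.5, 381.5]
eef_rot: [0.001, 0.693, 0.721, 0.0]
force: [1.2, -0.9, -0.6]
grip_width: -0.2
gripper_force: 0.0
```

Run:
```python
from h import *
s=manip.read_state(); print(s['position'],s['joints'],s['grip_width'])
print(plan([562,215,350],99))
```

```text
[ 384.54745015 -222.53424211  381.46956371] [-6.45555491e-01 -3.39723799e-01  2.11527534e+00  7.27716170e-05
  1.36477448e+00 -6.86159011e-01] -0.15828033091521507
(array([17.2 ,  7.8 ,  1.25]), array([ 0.01,  0.01, -1.11]))
```

>>> step_arm([
  [17.2,7.8,1.2,0,0,-1.1,-1],
  [17.2,7.8,1.2,0,0,-1.1,-1],
  [17.2,7.8,1.2,0,0,-1.1,-1],
  [17.2,7.8,1.2,0,0,-1.1,-1],
  [17.2,7.8,1.2,0,0,-1.1,-1],
  [17.2,7.8,1.2,0,0,-1.1,-1],
  [17.2,7.8,1.2,0,0,-1.1,-1],
  [17.2,7.8,1.2,0,0,-1.1,-1],
  [17.2,7.8,1.2,0,0,-1.1,-1],
  [17.2,7.8,1.2,0,0,-1.1,-1],
])

```text
t: 2.87
position: [543.1, 162.3, 354.9]
eef_rot: [0.0, 0.652, 0.758, 0.0]
force: [1.2, 0.5, 0.2]
grip_width: -0.4
gripper_force: 0.0
```

Run:
```python
from h import *
s=manip.read_state(); print(s['position'],s['dq'].round(3) if hasattr(s['dq'],'round') else s['dq'])
k=manip.calibration('wrist'); print(k['position'],rot(k['orientation']).as_matrix().round(2),k['fx'])
cv2.imwrite('pics/w1.png',manip.snapshot('wrist'))
for l,z in [('lever_press',101),('lever_hinge',45),('bar',45),('clamp',0)]:
    print(l,[(np.round(x['location']),round(x['conf'],2),np.round(at(k,x['location'],z),1)) for x in manip.place_of('wrist',l)[:2]])
print(rectof('wrist','bar',65),rectof('wrist','clamp',10))
print(plan([557,241,330],99))
```

```text
[543.11061644 162.30909366 354.88431815] [ 0.758  0.717 -0.642 -0.006 -0.086  0.758]
[531.02846964 238.86594294 323.50966201] [[ 0.99 -0.14 -0.05]
 [ 0.15  0.94  0.3 ]
 [ 0.   -0.3   0.95]] 278.4952772745278
lever_press [(array([352., 113.]), 0.9, array([559.1, 243.3, 101. ]))]
lever_hinge [(array([347., 192.]), 0.85, array([576.2, 166.5,  45. ]))]
bar [(array([341., 290.]), 0.79, array([590.5,  49.2,  45. ]))]
clamp []
(0.93, ((587.7357177734375, 67.3887939453125), (56.542030334472656, 152.06703186035156), 8.639249801635742)) (0.89, ((579.5634765625, 108.05076599121094), (90.86920928955078, 346.1728515625), 8.856971740722656))
(array([3.16, 1.06, 1.  ]), array([ 0.  ,  0.  , -0.08]))
```

Run:
```python
from h import *
print(plan([558.6,241.2,294],98.9))
```

```text
(array([3.15, 1.12, 2.44]), array([ 0.  ,  0.  , -0.06]))
```

View pics/w1.png

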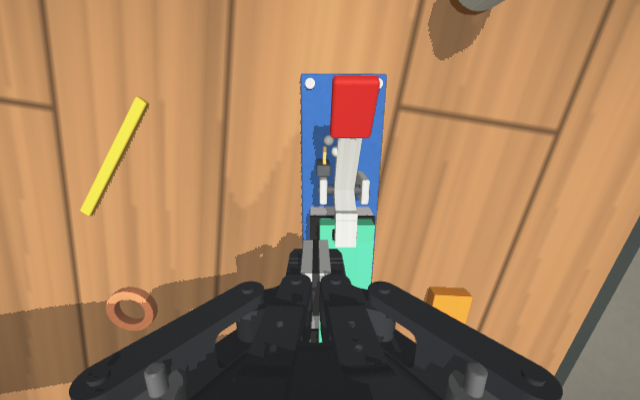

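The wrist view shows the paddle at (354,107), the hinge at (343,190) and the bar under the fingers, all agreeing with the fitted clamp pose. I'll move to hover over the paddle.

>>> step_arm([
  [3.15,1.1,1,0,0,0,-1],
  [3.15,1.1,2,0,0,0,-1],
  [3.15,1.1,2.4,0,0,0,-1],
  [3.15,1.1,2.4,0,0,0,-1],
  [3.15,1.1,2.4,0,0,0,-1],
  [3.15,1.1,2.4,0,0,0,-1],
  [3.15,1.1,2.4,0,0,0,-1],
])

```text
t: 3.8
position: [558.8, 240.8, 297.0]
eef_rot: [0.001, 0.653, 0.758, 0.001]
force: [0.0, -0.2, -0.4]
grip_width: 0.1
gripper_force: 0.0
```

Run:
```python
from h import *
k=manip.calibration('wrist');cv2.imwrite('pics/w2.png',manip.snapshot('wrist'))
s=manip.read_state(); print(s['position'],s['force'])
for l,z in [('lever_press',101),('lever_hinge',45)]:
    print(l,[(np.round(x['location']),round(x['conf'],2),np.round(at(k,x['location'],z),1)) for x in manip.place_of('wrist',l)[:2]])
print(plan([558.6,241.2,294],98.9))
# arc of tip
o=np.array([589,46.3]);u=np.array([-.154,.988])
for th in np.arange(0,.76,.15):
    a=.55-th; x=120+95*np.cos(a)-7*np.sin(a); z=45+95*np.sin(a)+7*np.cos(a); print(th.round(2),x.round(),z.round(),(o+u*x).round())
```

```text
[558.78730844 240.88272012 297.02870598] [0.18956205 0.12035327 0.18822456]
lever_press [(array([316., 233.]), 0.9, array([559.3, 245.2, 101. ]))]
lever_hinge []
(array([ 0. , -0. ,  0.1]), array([ 0.03, -0.  , -0.06]))
0.0 197.0 101.0 [559. 241.]
0.15 205.0 88.0 [557. 249.]
0.3 210.0 75.0 [557. 254.]
0.45 214.0 61.0 [556. 258.]
0.6 215.0 47.0 [556. 259.]
0.75 214.0 33.0 [556. 258.]
```

View pics/w2.png

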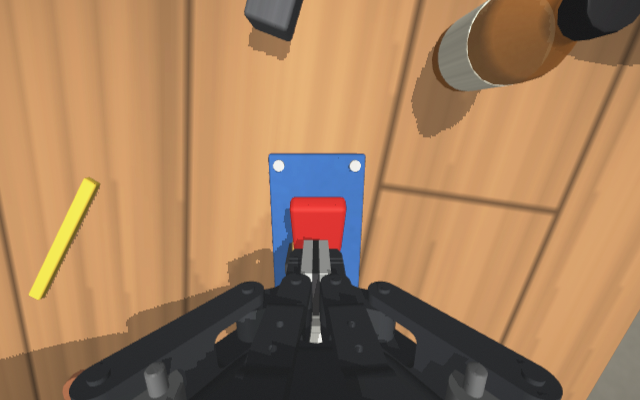

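The closed fingers are centred on the red paddle at (318,225). I'll press along the arc.

>>> step_arm([
  [0,0,0.4,0,0,0,-1],
  [0,0,0.8,0,0,0,-1],
  [0.15,0,1.1,0,0,0,-1],
  [0.3,0,1.4,0,0,0,-1],
  [0.45,0,1.7,0,0,0,-1],
  [0.55,0,2.0,0,0,0,-1],
  [0.6,0,2.3,0,0,0,-1],
  [0.65,0,2.6,0,0,0,-1],
  [0.65,0,2.8,0,0,0,-1],
  [0.65,0,2.8,0,0,0,-1],
])

```text
t: 4.78
position: [555.8, 258.6, 224.3]
eef_rot: [-0.0, 0.652, 0.758, 0.0]
force: [0.1, -0.1, 5.7]
grip_width: 0.3
gripper_force: 2.5
```

>>> step_arm([
  [0,0,0.2,0,0,0,-1],
  [0,0,0.4,0,0,0,-1],
  [0,0,0.6,0,0,0,-1],
  [0,0,0.7,0,0,0,-1],
  [0,0,0.75,0,0,0,-1],
  [0,0,0.75,0,0,0,-1],
])

```text
t: 5.28
position: [556.1, 258.5, 208.0]
eef_rot: [-0.0, 0.652, 0.758, -0.0]
force: [-6.3, -2.1, 15.0]
grip_width: -0.2
gripper_force: 7.5
```

>>> step_arm([
  [0,0,0.1,0,0,0,-1],
  [0,0,0.15,0,0,0,-1],
  [0,0,0.15,0,0,0,-1],
  [0,0,0.15,0,0,0,-1],
])

```text
t: 5.62
position: [556.4, 258.6, 207.6]
eef_rot: [-0.0, 0.652, 0.758, -0.001]
force: [-14.3, -5.7, 32.5]
grip_width: 0.3
gripper_force: 15.5
```

That is the hard stop. I'll lift straight off.

>>> step_arm([
  [0,0,-0.5,0,0,0,-1],
  [0,0,-1.5,0,0,0,-1],
  [0,0,-3,0,0,0,-1],
  [0,0,-4.5,0,0,0,-1],
  [0,0,-5,0,0,0,-1],
  [-3,0,-5,0,0,0,1],
  [-5,0,-5,0,0,0,1],
  [-5,0,-5,0,0,0,1],
  [-5,0,-5,0,0,0,1],
  [-5,0,-5,0,0,0,1],
])

```text
t: 6.45
position: [574.4, 132.7, 325.9]
eef_rot: [-0.001, 0.654, 0.757, -0.001]
force: [0.6, -0.5, -1.0]
grip_width: 60.6
gripper_force: 0.0
```

Run:
```python
from h import *
manip.snapshot('top')
k=manip.calibration('wrist');cv2.imwrite('pics/w3.png',manip.snapshot('wrist'))
s=manip.read_state(); print(s['t'],s['position'],s['force'],s['grip_width'])
for c,kk in [('wrist',k),('top','top')]:
  for l,z in [('lever_press',33),('lever_hinge',45),('bar',45)]:
    print(c,l,[(np.round(x['location']),round(x['conf'],2),np.round(at(kk,x['location'],z),1)) for x in manip.place_of(c,l)[:2]])
print(rectof('wrist','bar',65),rectof('wrist','clamp',10),rectof('top','bar',65))
```

```text
6.55 [574.20428612 134.77031768 326.14626368] [-0.35134427  1.11225491  0.31312967] 74.63469352786719
wrist lever_press [(array([320.,  49.]), 0.86, array([557.9, 261.8,  33. ]))]
wrist lever_hinge [(array([320., 163.]), 0.79, array([573.1, 168.7,  45. ]))]
wrist bar [(array([318., 280.]), 0.71, array([589.8,  48.3,  45. ]))]
top lever_press [(array([259., 199.]), 0.68, array([550.9, 264.6,  33. ]))]
top lever_hinge [(array([291., 194.]), 0.74, array([563.2, 162.9,  45. ]))]
top bar [(array([329., 186.]), 0.95, array([586.8,  42.6,  45. ]))]
(0.79, ((590.74365234375, 67.21724700927734), (57.19331741333008, 156.640380859375), 9.090459823608398)) (0.93, ((579.7741088867188, 117.19914245605469), (90.23796844482422, 351.05828857421875), 8.617835998535156)) (0.67, ((592.0069580078125, 35.083213806152344), (56.38309860229492, 157.51205444335938), 4.954943656921387))
```

View pics/w3.png

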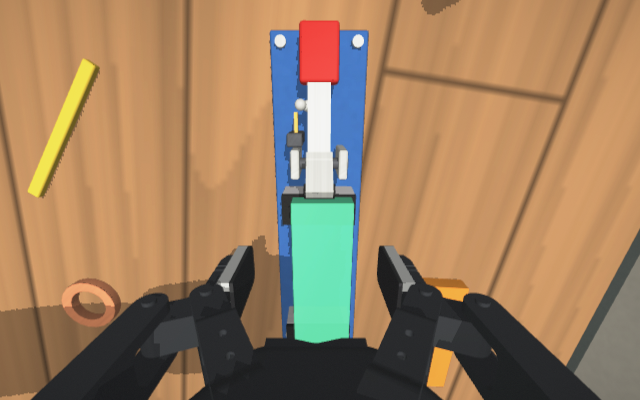

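The lever is caught down: the paddle is flat at (320,50) and the foot is clear of the bar end at (322,198). The open fingers are either side of the bar. I'll move over the bar's middle next.

Run:
```python
from h import *
print(plan([591,48,260],99),plan([591,48,205],99))
```

```text
(array([-3.54,  0.13,  2.69]), array([ 0.  , -0.  , -0.06])) (array([-3.54,  0.13,  4.89]), array([ 0.  , -0.  , -0.06]))
```

>>> step_arm([
  [-1.5,0,0.5,0,0,0,1],
  [-3,0.1,1,0,0,0,1],
  [-3.5,0.1,2,0,0,0,1],
  [-3.5,0.1,2,0,0,0,1],
  [-3.5,0.1,2,0,0,0,1],
  [-3.5,0.1,2,0,0,0,1],
])

```text
t: 7.5
position: [590.2, 48.9, 277.9]
eef_rot: [0.0, 0.652, 0.758, 0.0]
force: [-0.2, 0.2, 0.0]
grip_width: 86.0
gripper_force: 0.0
```

Run:
```python
from h import *
k=manip.calibration('wrist');cv2.imwrite('pics/w4.png',manip.snapshot('wrist'))
s=manip.read_state(); print(s['t'],s['position'],s['force'],s['grip_width'])
print(rectof('wrist','bar',65))
print(plan([591,48,205],99))
```

```text
7.55 [590.40675836  49.18891846 278.6491912 ] [ 1.45925064 -0.2996378   0.32088356] 85.67912524658259
(0.96, ((592.910400390625, 49.93461227416992), (57.126991271972656, 180.34397888183594), 8.811702728271484))
(array([-0.06,  0.01,  2.96]), array([ 0.02,  0.  , -0.05]))
```

View pics/w4.png

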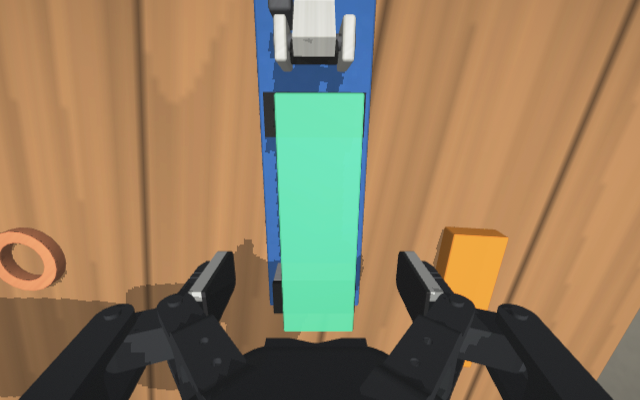

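The whole bar is in view, spanning (275–363, 93) to (285–353, 331). It measures 57 x 180 mm, centred at (593,50), with the fingers clear on both sides. I'll go down and grip.

>>> step_arm([
  [0,0.1,0.8,0,0,0,1],
  [0,0.1,1.6,0,0,0,1],
  [0,0.1,2.4,0,0,0,1],
  [0,0.1,2.9,0,0,0,1],
  [0,0.1,2.9,0,0,0,1],
  [0,0.1,2.9,0,0,0,1],
  [0,0.1,2.9,0,0,0,1],
], grip_force=80)

```text
t: 8.18
position: [593.2, 49.1, 206.4]
eef_rot: [0.001, 0.652, 0.758, 0.001]
force: [0.6, 0.2, 0.7]
grip_width: 85.8
gripper_force: 0.0
```

>>> step_arm([
  [0,0,0,0,0,0,-1],
  [0,0,0,0,0,0,-1],
  [0,0,0,0,0,0,-1],
  [0,0,0,0,0,0,-1],
  [0,0,0,0,0,0,-1],
  [0,0,0,0,0,0,-1],
  [0,0,0,0,0,0,-1],
  [0,0,0,0,0,0,-1],
], grip_force=80)

```text
t: 8.85
position: [593.3, 48.7, 206.5]
eef_rot: [0.001, 0.652, 0.758, 0.001]
force: [-0.5, 0.4, 6.0]
grip_width: 54.9
gripper_force: 87.5
```

>>> step_arm([
  [0,0,-0.2,0,0,0,-1],
  [0,0,-0.6,0,0,0,-1],
  [0,0,-1.1,0,0,0,-1],
  [0,0,-1.7,0,0,0,-1],
  [0,0,-2.3,0,0,0,-1],
  [0,0,-2.9,0,0,0,-1],
  [0,0,-3.4,0,0,0,-1],
  [0,0,-3.7,0,0,0,-1],
  [0,0,-3.8,0,0,0,-1],
  [0,0,-3.8,0,0,0,-1],
])

```text
t: 9.68
position: [592.6, 48.7, 300.6]
eef_rot: [0.0, 0.652, 0.758, 0.0]
force: [-0.7, -0.1, -5.0]
grip_width: 54.3
gripper_force: 86.6
```

Run:
```python
from h import *
k=manip.calibration('wrist');cv2.imwrite('pics/w5.png',manip.snapshot('wrist'));manip.snapshot('top')
s=manip.read_state(); print(s['t'],s['position'],s['force'],s['moment'],s['grip_width'])
print(rectof('wrist','bar',65+95), rectof('top','lightbox',30),[x['location'] for x in manip.place_of('top','lightbox_face')])
print(plan([481,-342,294]))
```

```text
9.7833 [592.1081726   48.69538958 298.83735765] [ 0.2247541   0.5115824  -5.64895186] [ 0.01990908 -0.04191612 -0.02921859] 54.923122350481
(0.87, ((587.0443725585938, 78.86260986328125), (53.734004974365234, 119.0713882446289), 8.72187614440918)) (0.69, ((482.3000183105469, -339.1287536621094), (165.20262145996094, 222.90386962890625), 81.23755645751953)) [[451.1, 221.7], [327.6, 183.6]]
(array([-14.79,  -6.73,   0.19]), array([0., 0., 0.]))
```

View pics/w5.png

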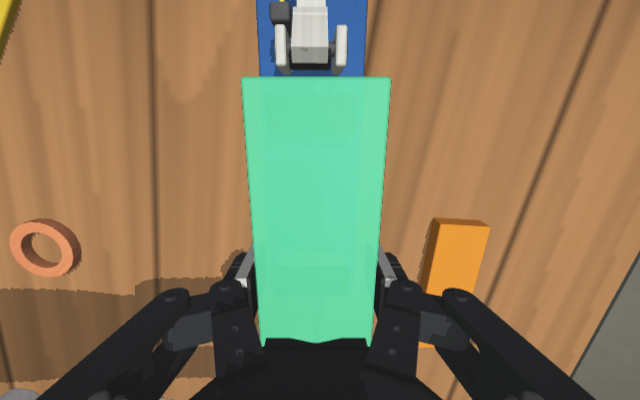

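The bar is held and level between the pads, with straight edges from (243–390, 77) to (262–372, 345). It weighs about 5.6 N and the clamp lever is still down. I'll carry it to the light box smoothly.

>>> step_arm([
  [-0.4,-0.2,0,0,0,0,-1],
  [-1.2,-0.5,0,0,0,0,-1],
  [-2.2,-1,0,0,0,0,-1],
  [-3.2,-1.5,0,0,0,0,-1],
  [-4.2,-1.9,0,0,0,0,-1],
  [-5.2,-2.4,0,0,0,0,-1],
  [-6.2,-2.8,0,0,0,0,-1],
  [-7.2,-3.3,0,0,0,0,-1],
  [-8.0,-3.6,0,0,0,0,-1],
  [-8.4,-3.8,0,0,0,0,-1],
])

```text
t: 10.77
position: [529.0, -175.7, 299.5]
eef_rot: [0.0, 0.653, 0.757, -0.001]
force: [-0.7, 0.6, -5.1]
grip_width: 54.9
gripper_force: 86.5
```

>>> step_arm([
  [-0.6,-0.3,0,0,0,0,-1],
  [-1.4,-0.6,0,0,0,0,-1],
  [-2.3,-1.1,0,0,0,0,-1],
  [-3.2,-1.5,0,0,0,0,-1],
  [-4.1,-1.9,0,0,0,0,-1],
  [-5.0,-2.3,0,0,0,0,-1],
  [-5.7,-2.6,0,0,0,0,-1],
  [-6.2,-2.8,0,0,0,0,-1],
  [-6.4,-2.9,0.1,0,0,0,-1],
  [-6.4,-2.9,0.1,0,0,0,-1],
])

```text
t: 11.6
position: [481.8, -342.8, 296.5]
eef_rot: [-0.001, 0.653, 0.758, 0.0]
force: [0.0, 0.2, -5.1]
grip_width: 54.7
gripper_force: 86.5
```

Run:
```python
from h import *
k=manip.calibration('wrist');cv2.imwrite('pics/w6.png',manip.snapshot('wrist'));im=manip.snapshot('side');cv2.imwrite('pics/s6.png',cv2.resize(im[100:260,240:460],(770,560),interpolation=cv2.INTER_CUBIC))
s=manip.read_state(); print(s['t'],s['position'],s['force'],s['moment'],s['grip_width'],np.round(s['dq'],3))
print([(x['conf'],at(k,x['location'],30)) for x in manip.place_of('wrist','lightbox_face')])
print([(x['conf'],at('side',x['location'],33)) for x in manip.place_of('side','lever_press')])
print([(x['conf'],at('side',x['location'],130)) for x in manip.place_of('side','bar')])
print(plan([482,-341,293]))
```

```text
11.7 [ 482.27689906 -341.5207777   296.66091638] [-0.0863793  -0.73750759 -4.80137658] [-0.03948022 -0.00971903 -0.02290222] 54.72076431416241 [ 0.014 -0.007  0.001 -0.    -0.003 -0.001]
[]
[(0.88, array([552.62255126, 261.89948461,  33.        ]))]
[(0.9, array([ 472.00597214, -340.54289352,  130.        ]))]
(array([ 0.01, -0.02,  0.17]), array([0., 0., 0.]))
```

View pics/s6.png

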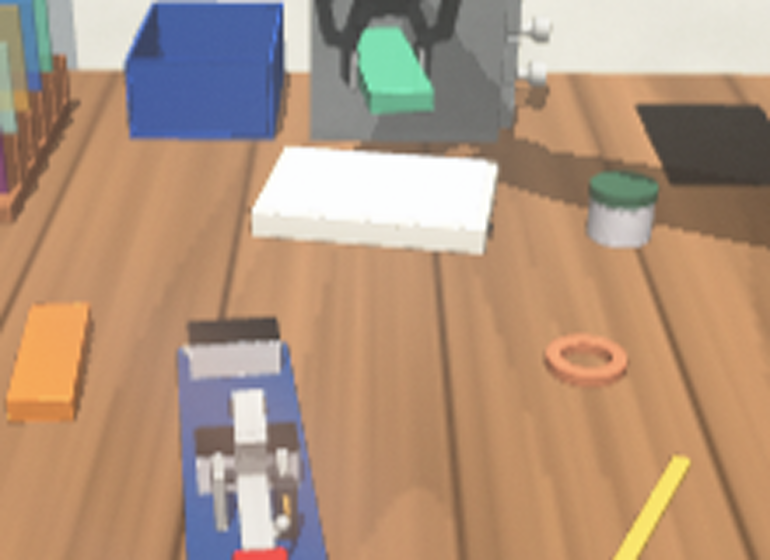

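The side view shows the green bar level in the gripper above the white light box at (375,195), the clamp empty and the lever down. The bar is about 105 mm above the face and centred within a few mm. I'll let it settle and hand in.

>>> step_arm([
  [0,0,0,0,0,0,-1],
  [0,0,0,0,0,0,-1],
  [0,0,0,0,0,0,-1],
  [0,0,0,0,0,0,-1],
  [0,0,0,0,0,0,-1],
  [0,0,0,0,0,0,-1],
])

```text
t: 12.35
position: [482.3, -342.2, 297.3]
eef_rot: [0.0, 0.652, 0.758, 0.0]
force: [-0.4, 0.4, -4.1]
grip_width: 55.1
gripper_force: 86.5
```

Run:
```python
from h import *
s=manip.read_state(); print(s['position'],s['gripper_force'],np.abs(s['dq']).max())
print(manip.finish_job())
```

```text
[ 482.26122418 -342.15395902  297.32691433] 86.50126934051514 0.0020370196040879066
the job is handed in; nothing more can be done
None
```

The job is handed in, with no verdict returned: the lever is caught down, and the green bar is held steady and level about 105 mm above the light box face, within a few mm of its middle.

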